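# Switch on the bench services at the interlocked lever frame

## Task

Switch on the bench's services: throw all three levers of the grey lever frame fully over to the rear, away from the side they lean to now. The levers are interlocked and can go over only one after another in an order that is re-keyed daily and not shown, so feel which lever is free and back off from a blocked one; never force a lever or the frame beyond 25 N. Do not knock over the glue bottle beside the frame or the thread spool on top of it.

Things in the scene. Friction and masses are not known exactly. Their poses are not given: they have to be found in the camera images.
- frame: lever frame, fixed: grey box 160 (x) by 300 (y) by 90 mm high on a 200 by 320 mm base plate, three levers through its top 90 mm apart, 215 mm above the table when upright. Origin: centre of its underside. x: horizontal, front to rear, the way the levers are thrown; y: along the row, to the left seen from the front; z up. Over 25 N from the hand on a lever or the box is forcing it.
- lever_left (a joint): left lever (rod and black grip). 0 = off, leaning 0.5 rad towards the frame's front; grows as it is thrown to the rear, sprung end stop at 1.0 rad (gives about 5 mm at the grip at 10 N). Hinge along the frame's y axis, at frame x = 0, y = +90 mm, z = 60 mm. Starts at 0 to 0.08, as do the others. A free lever needs about 2 to 6 N at the grip and stays where it is left.
- lever_mid (a joint): middle lever (rod and black grip). 0 = off, leaning 0.5 rad towards the frame's front; grows as it is thrown to the rear, sprung end stop at 1.0 rad (gives about 5 mm at the grip at 10 N). Hinge along the frame's y axis, at frame x = 0, y = 0 mm, z = 60 mm. Any blocked lever moves freely to about 0.12 rad, then meets a firm stop (it gives 2 to 3 mm at the grip at 10 N).
- lever_right (a joint): right lever (rod and black grip). 0 = off, leaning 0.5 rad towards the frame's front; grows as it is thrown to the rear, sprung end stop at 1.0 rad (gives about 5 mm at the grip at 10 N). Hinge along the frame's y axis, at frame x = 0, y = -90 mm, z = 60 mm. Hidden interlock: one lever is free at first, the next is freed when that one is past about 0.85 rad, the last when the second is. The order is drawn anew each time.
- left_grip (a point): centre of the left lever's black grip (24 mm thick front to rear, 28 mm wide, 60 mm long, lying 95 to 155 mm from the hinge along the lever; this point is 125 mm from the hinge). z axis points along the lever to its free end.
- mid_grip (a point): centre of the middle lever's black grip (24 mm thick front to rear, 28 mm wide, 60 mm long, lying 95 to 155 mm from the hinge along the lever; this point is 125 mm from the hinge). z axis points along the lever to its free end.
- right_grip (a point): centre of the right lever's black grip (24 mm thick front to rear, 28 mm wide, 60 mm long, lying 95 to 155 mm from the hinge along the lever; this point is 125 mm from the hinge). z axis points along the lever to its free end.
- glue: white glue bottle, 52 mm diameter, 120 mm tall, standing on the table beside the frame's left end, 60 to 85 mm clear of the box's end face. Origin: centre of its underside, z up.
- spool: wooden thread spool, 30 mm diameter, 38 mm tall, standing on the frame's top between the left and middle lever, towards the rear. Origin: centre of its underside, z up.
Not all that is in view belongs to the job. Of the things like the spool, leave any that is orange, purple or white; of the rest the smaller one is meant.

How it is judged:
By the outcome, as a careful person would: the job done as asked, in the order asked, and still so for the second after the job is handed in, with the robot touching nothing.
It also fails if it takes over 64 s, if anything falls off the work surface, if the arm or the gripper's body presses on something with over 40 N, if the wrist force passes 120 N, or if a joint passes its speed limit or range.

## Robot

A 6-joint arm with a two-finger parallel gripper is mounted at the origin on the work surface. World frame = base frame: x ahead of the robot, y to its left, z up, the work surface at z = 0. Lengths are in m, angles in degrees, forces in N, time in s.
With the tool pointing down it reaches from about 0.4 to 0.825 m from the base axis. Payload 7 kg.
Tool frame: the origin (TCP) lies midway between the tips of the shut fingers; the grasp point (between the pads) lies 19 mm behind it; y points along the fingers, z is the direction in which the jaws open and shut, and the axes are right-handed (so a half turn about y gives the same grasp; the last joint's range is limited). The gripper opens to 88 mm and grips with 3 to 60 N. Pads are 19 mm wide; open, the fingers measure 130 mm over their backs; the gripper's body (78 mm by 193 mm) begins 47 mm behind the grasp point.
Start: joints at [81.996, 20.546, 0.682, 0, -70.136, -16.507], TCP at [0.28, 0.614, 0.227] pointing down, gripper open.
Joint ranges: [-176.03, 176.03], [-82.01, 121.73], [-58.28, 71.71], [-173.87, 95.51], [-174.79, -0.11], [-173.66, 173.66]. Speed limits (degrees/s): [136.94, 136.94, 172.46, 180, 180, 180].

## Interface

Orientations are given as [roll, pitch, yaw] about the fixed x, y, z axes, in that order (R = Rz(yaw) Ry(pitch) Rx(roll)).
In Python, from plant import ctrl gives the robot as it stands.
- The arm moves only by the tool step_arm, never from a script. Its argument "rows" is a list that holds one entry, the list of rows, each a list of 7 numbers: the gripper command: -1 is shut, 1 is fully open, values between are in proportion, then the shift along the world's x, y, z in cm, then the turn, a rotation vector about the world's x, y, z in degrees. In form: [[[fingers, tx, ty, tz, rx, ry, rz], ...]]. A call has 1 to 12 rows; each row shifts and turns the commanded pose from where the row before left it; what a row does not reach is not made up. A row lasts 1/8 s, in which the tool goes at most 62.5 mm and 10.7 degrees, less where a joint would pass 70% of its speed; a pose out of reach is approached as far as the arm can. A call is refused whole if a number of a shift passes 6.25 or a number of a turn 10.7, either way. A call with a gripper value outside its range is refused whole. The fingers move at their own pace and stop on an object; the grip force is fixed at half the most. Time passes only in rows, so rows that do not move let the fingers close. It gives the time, the measured TCP pose, the force and the opening at its end, in the units of the state.
- ctrl.get_obs(): the state, without advancing time (a new reading comes with each control period).
- ctrl.snapshot(name): name is "scene" or "top" or "wrist"; returns the picture (420x560x3 uint8, blue, green, red); there is no depth.
- ctrl.camera_params(name): a dict with "vertical_fov" (degrees; the focal length in pixels is half the picture's height over the tangent of half this angle, whatever the lens; pixels are square), "cx", "cy" (the principal point, pixels), "rvec" (rotation vector, rad) and "tvec" (3), from world to camera coordinates, as OpenCV has them. Camera axes: x right, y down, z forward; pixel columns grow to the right and rows downward; lengths in m; the calibration is good to about 2 mm. The wrist camera is an equidistant fisheye: a pixel r from the principal point sees the ray r / f radians off the axis. A picture is of the moment at which its call begins: read the wrist's pose just before it. camera_params takes no time and is no camera call; for the wrist camera it gives the pose at the moment of the call.
- ctrl.close_job(): hands the job in, once; it reports no verdict.
The state is a dict: "clock": time; "joint_pos": joint angles; "qvel": joint speeds; "tau": joint torques, N m; "tool_pos": TCP position; "orientation": TCP orientation; "force": force on the tool from outside, world axes, zero at the start; "moment": the same for the moment, N m; "opening": finger opening in m.
Only numpy, scipy, OpenCV 4.12 (cv2) and the standard library are available. Lean on these libraries where they do the work, as an engineer would, in place of code of your own. Each camera call takes 0.05 s, during which the arm holds its last target. There are 200 camera calls.

## Working session

There is one attempt and no reset: what is moved stays moved. The work goes in short steps, Python scripts to look and compute and a tool call to move; the robot and the scene stay as the last step left them, time stands still between calls to the robot, and variables do not carry over. Pictures are saved under pics/ and viewed, about 8 in all and at most 12, crops included, and the job is handed in when it is done.

Besides the shell and the picture viewer there is one more tool, called after "Call:" by a JSON object that holds its "method" and its "body", one argument or row to a line. step_arm: Moves the arm, as the interface text tells. Its arguments: {"type":"object","properties":{"rows":{"type":"array"}},"required":["rows"]}

```bash
mkdir -p pics; ls; python3 - <<'E'
from plant import ctrl
import cv2
print(ctrl.get_obs())
for n in ("scene","top"):
    im=ctrl.snapshot(n); cv2.imwrite(f"pics/{n}0.png",im)
    print(n,ctrl.camera_params(n))
E
```

```text
pics
{'clock': 0.0, 'joint_pos': array([ 8.19947139e+01,  2.05933426e+01,  6.32671438e-01, -2.32744767e-02,
       -7.01367460e+01, -1.65078970e+01]), 'qvel': array([-0.0086466 , -0.12757808,  0.04666899,  0.02286172,  0.01099017,
        0.02476353]), 'tau': array([ 2.62803725e-03, -5.82729685e+01,  2.93050289e+01,  6.99738890e+00,
        6.93943395e-03, -1.58527764e-04]), 'tool_pos': array([0.27984793, 0.61369079, 0.22558288]), 'orientation': array([-8.99003808e+01,  6.70667138e-03,  1.55478896e+02]), 'force': array([ 0.05039649, -0.48697763, -0.44129008]), 'moment': array([ 0.01148566, -0.03157106,  0.02212485]), 'opening': 0.08729711137234154}
scene {'vertical_fov': 55.069330749586825, 'cx': 277.3108917260776, 'cy': 210.8260604405985, 'rvec': array([ 1.62467785,  1.77494938, -0.85613063]), 'tvec': array([-0.05815989, -0.27720576,  1.1995413 ])}
top {'vertical_fov': 47.0126802307372, 'cx': 283.486471220077, 'cy': 206.8315803430808, 'rvec': array([ 2.13390014, -2.12836004,  0.22320783]), 'tvec': array([0.0849495 , 0.59592489, 0.99649518])}
```

View pics/scene0.png

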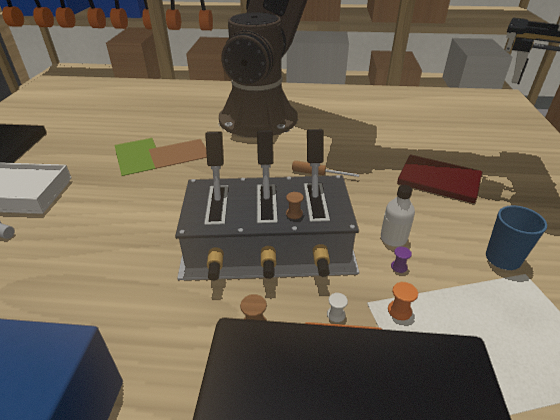

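View pics/top0.png

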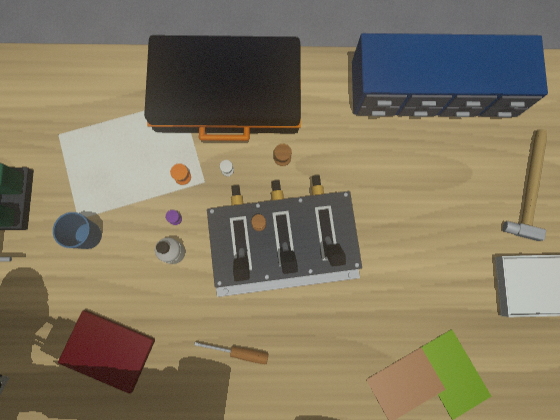

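The scene view shows the frame with its levers leaning towards the robot. The glue is at (397,220), and the spool on the frame top is at (295,205). In the top view the box's top corners are near (208,206), (350,193), (360,276) and (215,290), the on-frame spool is at (259,222), and the glue is at (167,250).

Spool-like things in the top view:
- **(259,222):** brown, small, on the frame. This is the one meant.
- **(283,154):** brown and larger, on the table.
- **(180,173), (173,217) and (226,167):** orange, purple and white, so left alone.

```bash
cat > h.py <<'E'
import numpy as np, cv2
from plant import ctrl
def cam(n):
    p=ctrl.camera_params(n); f=210/np.tan(np.radians(p["vertical_fov"]/2))
    return np.array([[f,0,p["cx"]],[0,f,p["cy"]],[0,0,1]]),p["rvec"],p["tvec"]
def onplane(n,uv,z):
    K,r,t=cam(n); R=cv2.Rodrigues(r)[0]; c=-R.T@t
    d=R.T@np.linalg.inv(K)@np.array([*uv,1.]); return c+d*(z-c[2])/d[2]
def proj(n,P):
    K,r,t=cam(n); return cv2.projectPoints(np.array(P,float),r,t,K,None)[0][:,0]
E
python3 - <<'E'
from h import *
im=cv2.imread("pics/top0.png"); 
cv2.imwrite("pics/topcrop.png",cv2.resize(im[140:310,140:380],None,fx=3.3,fy=3.3,interpolation=cv2.INTER_CUBIC))
C=np.array([onplane("top",u,.09) for u in [(208,206),(350,193),(360,276),(215,290)]])
print(C.round(4), C.mean(0), [np.linalg.norm(C[i]-C[(i+1)%4]) for i in range(4)])
v=C[0]-C[1]; print("yaw",np.degrees(np.arctan2(-v[0],v[1])))
print("glue",onplane("top",(163,247),.12),"spool",onplane("top",(259,222),.128))
E
```

```text
[[ 0.5902  0.2458  0.09  ]
 [ 0.6197 -0.0541  0.09  ]
 [ 0.445  -0.0703  0.09  ]
 [ 0.4163  0.2264  0.09  ]] [0.51778455 0.08692695 0.09      ] [np.float64(0.3013345021400524), np.float64(0.1754377827223483), np.float64(0.2980796327282901), np.float64(0.17497464944336713)]
yaw 5.6167235125287975
glue [0.50044725 0.32889307 0.12      ] spool [0.55055491 0.13719686 0.128     ]
```

View pics/topcrop.png

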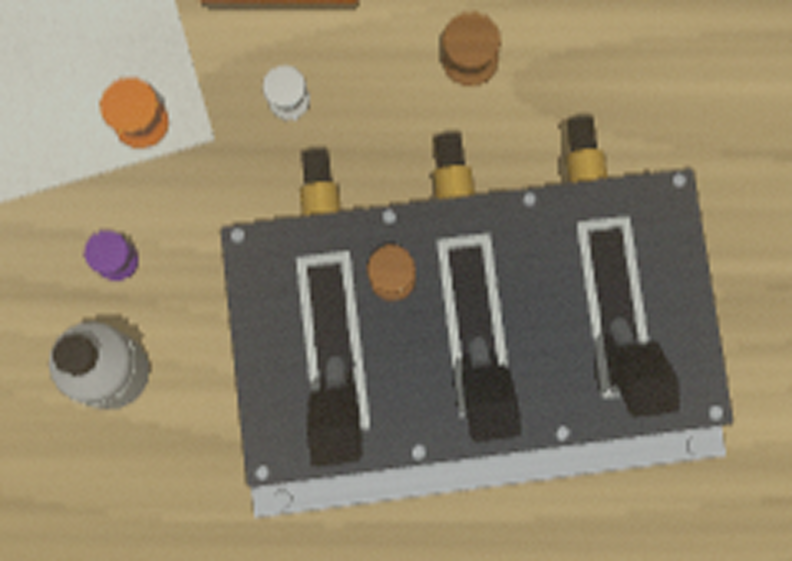

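The crop confirms it. The smaller brown spool stands on the frame between the left and middle levers, at crop (391,270). The box corners are at crop (220,228), (690,170), (733,422) and (247,485). The levers lean towards the robot.

```bash
python3 - <<'E'
from h import *
from scipy.optimize import least_squares
uv=np.array([(220,228),(690,170),(733,422),(247,485)])/3.3+[140,140]
F=np.array([(.08,.15,.09),(.08,-.15,.09),(-.08,-.15,.09),(-.08,.15,.09)])
def W(p,Q):
    c,s=np.cos(p[2]),np.sin(p[2]); Q=np.atleast_2d(Q)
    return np.c_[p[0]+c*Q[:,0]-s*Q[:,1],p[1]+s*Q[:,0]+c*Q[:,1],Q[:,2]]
s=least_squares(lambda p:(proj("top",W(p,F))-uv).ravel(),[.51,.087,.098])
p=s.x; print(p,np.degrees(p[2]),s.fun.round(1))
for n,y in zip("LMR",(.09,0,-.09)):
    g=W(p,[(-.125*np.sin(.46),y,.06+.125*np.cos(.46)),(-.155*np.sin(.46),y,.06+.155*np.cos(.46)),(-.15,y,.175)])
    print(n,g.round(4).tolist(),proj("top",g[:2]).round(0).tolist(),proj("scene",g[:2]).round().tolist())
gl=onplane("top",(163,247),.12);print(gl)
E
```

```text
[0.52247571 0.08695647 0.13122644] 7.518721228988382 [ 1.   0.7 -0.4  0.7 -1.5 -0.6  0.8 -0.6]
L [[0.4557, 0.1689, 0.172], [0.4425, 0.1672, 0.1989], [0.362, 0.1566, 0.175]] [[241.0, 268.0], [241.0, 274.0]] [[315.0, 145.0], [315.0, 128.0]]
M [[0.4675, 0.0797, 0.172], [0.4543, 0.078, 0.1989], [0.3738, 0.0673, 0.175]] [[288.0, 262.0], [290.0, 268.0]] [[265.0, 147.0], [264.0, 130.0]]
R [[0.4792, -0.0095, 0.172], [0.466, -0.0113, 0.1989], [0.3855, -0.0219, 0.175]] [[335.0, 256.0], [338.0, 262.0]] [[215.0, 148.0], [214.0, 131.0]]
[0.50044725 0.32889307 0.12      ]
```

Call:
{"method": "step_arm", "body": {
  "rows": [
    [[-1,1.46,-5.66,0,0,0,8],[-1,1.46,-5.66,0,0,0,8],[-1,1.46,-5.66,0,0,0,8],[-1,1.46,-5.66,0,0,0,8],[-1,1.46,-5.66,0,0,0,0],[-1,1.46,-5.66,0,0,0,0],[-1,1.46,-5.66,0,0,0,0],[-1,1.46,-5.66,0,0,0,0],[-1,0,0,0,0,0,0],[-1,0,0,0,0,0,0]]
  ]
}}

```text
clock: 1.35
tool_pos: [0.3969, 0.1612, 0.2266]
orientation: [-90.0, 0.0, -172.6]
force: [0.0, 0.4, 1.1]
opening: 0.0007
```

Call:
{"method": "step_arm", "body": {
  "rows": [
    [[-1,0,0,-2.5,0,0,0],[-1,0,0,-2.5,0,0,0],[-1,0.79,0.1,0,0,0,0],[-1,0.79,0.1,0,0,0,0],[-1,0.4,0.05,0,0,0,0],[-1,0.4,0.05,0,0,0,0],[-1,0.4,0.05,0,0,0,0],[-1,0,0,0,0,0,0]]
  ]
}}

```text
clock: 2.35
tool_pos: [0.4249, 0.1647, 0.1767]
orientation: [-90.0, 0.0, -172.5]
force: [-1.3, 0.0, 0.2]
opening: 0.0005
```

Call:
{"method": "step_arm", "body": {
  "rows": [
    [[-1,0.3,0.04,0,0,0,0],[-1,0.3,0.04,0,0,0,0],[-1,0,0,0,0,0,0]]
  ]
}}

```text
clock: 2.72
tool_pos: [0.4309, 0.1657, 0.1765]
orientation: [-90.0, 0.0, -172.5]
force: [-1.5, -0.0, 1.5]
opening: 0.0006
```

Call:
{"method": "step_arm", "body": {
  "rows": [
    [[-1,0.3,0.04,0,0,0,0],[-1,0,0,0,0,0,0]]
  ]
}}

```text
clock: 2.98
tool_pos: [0.4338, 0.1661, 0.1765]
orientation: [-90.0, 0.0, -172.5]
force: [-2.5, -0.4, 1.6]
opening: 0.0008
```

Call:
{"method": "step_arm", "body": {
  "rows": [
    [[-1,0.3,0.04,0,0,0,0],[-1,0,0,0,0,0,0]]
  ]
}}

```text
clock: 3.22
tool_pos: [0.4361, 0.1662, 0.1766]
orientation: [-90.0, -0.1, -172.5]
force: [-7.0, -0.2, 6.0]
opening: 0.0008
```

Call:
{"method": "step_arm", "body": {
  "rows": [
    [[-1,0.15,0.02,0,0,0,0],[-1,0,0,0,0,0,0]]
  ]
}}

```text
clock: 3.48
tool_pos: [0.437, 0.1662, 0.1764]
orientation: [-90.0, -0.1, -172.5]
force: [-9.3, -0.1, 6.4]
opening: 0.0004
```

Left is blocked: the force rises with travel at the 0.12 rad stop. I'm backing off to try the middle lever.

Call:
{"method": "step_arm", "body": {
  "rows": [
    [[-1,-1.85,-0.25,0,0,0,0],[-1,-1.85,-0.25,0,0,0,0],[-1,0.59,-4.46,0,0,0,0],[-1,0.59,-4.46,0,0,0,0],[-1,0.8,0.1,0,0,0,0],[-1,0.8,0.1,0,0,0,0],[-1,0.4,0.05,0,0,0,0],[-1,0.4,0.05,0,0,0,0],[-1,0.4,0.05,0,0,0,0],[-1,0,0,0,0,0,0]]
  ]
}}

```text
clock: 4.72
tool_pos: [0.4412, 0.0762, 0.1764]
orientation: [-90.0, -0.0, -172.5]
force: [-0.7, -0.5, 0.7]
opening: 0.0002
```

Call:
{"method": "step_arm", "body": {
  "rows": [
    [[-1,0.3,0.04,0,0,0,0],[-1,0.3,0.04,0,0,0,0],[-1,0,0,0,0,0,0]]
  ]
}}

```text
clock: 5.1
tool_pos: [0.4469, 0.0766, 0.1765]
orientation: [-90.0, -0.0, -172.5]
force: [-4.8, 0.8, 3.6]
opening: 0.0008
```

Call:
{"method": "step_arm", "body": {
  "rows": [
    [[-1,0.2,0.03,0,0,0,0],[-1,0,0,0,0,0,0]]
  ]
}}

```text
clock: 5.35
tool_pos: [0.4481, 0.0767, 0.1765]
orientation: [-90.0, -0.1, -172.5]
force: [-8.8, -0.3, 7.1]
opening: 0.0003
```

Middle is blocked as well, with the same force at the same travel. Next is the right lever.

Call:
{"method": "step_arm", "body": {
  "rows": [
    [[-1,-1.85,-0.25,0,0,0,0],[-1,-1.85,-0.25,0,0,0,0],[-1,0.59,-4.46,0,0,0,0],[-1,0.59,-4.46,0,0,0,0],[-1,0.8,0.1,0,0,0,0],[-1,0.8,0.1,0,0,0,0],[-1,0.4,0.05,0,0,0,0],[-1,0.4,0.05,0,0,0,0],[-1,0.4,0.05,0,0,0,0],[-1,0,0,0,0,0,0]]
  ]
}}

```text
clock: 6.6
tool_pos: [0.4518, -0.0134, 0.1764]
orientation: [-90.0, -0.0, -172.5]
force: [-2.2, 0.8, 1.8]
opening: 0.0004
```

Call:
{"method": "step_arm", "body": {
  "rows": [
    [[-1,0.3,0.04,0,0,0,0],[-1,0.3,0.04,0,0,0,0],[-1,0,0,0,0,0,0]]
  ]
}}

```text
clock: 6.98
tool_pos: [0.4581, -0.0129, 0.1766]
orientation: [-90.0, 0.0, -172.5]
force: [-1.1, -0.5, 1.5]
opening: 0.0004
```

Call:
{"method": "step_arm", "body": {
  "rows": [
    [[-1,0.2,0.03,0,0,0,0],[-1,0,0,0,0,0,0]]
  ]
}}

```text
clock: 7.22
tool_pos: [0.4599, -0.0126, 0.1766]
orientation: [-90.0, 0.0, -172.5]
force: [-2.1, 0.1, 1.6]
opening: 0.0005
```

Call:
{"method": "step_arm", "body": {
  "rows": [
    [[-1,0.2,0.03,0,0,0,0],[-1,0,0,0,0,0,0]]
  ]
}}

```text
clock: 7.48
tool_pos: [0.4619, -0.0122, 0.1766]
orientation: [-90.0, 0.0, -172.5]
force: [-2.6, -0.7, 0.4]
opening: 0.0003
```

Right is free, so I'm throwing it.

Call:
{"method": "step_arm", "body": {
  "rows": [
    [[-1,0.8,0.1,0,0,0,0],[-1,0.8,0.1,0,0,0,0],[-1,0.8,0.1,0,0,0,0],[-1,0.8,0.11,0,0,0,0],[-1,0.8,0.11,0,0,0,0]]
  ]
}}

```text
clock: 8.1
tool_pos: [0.5025, -0.0069, 0.1765]
orientation: [-90.0, 0.0, -172.5]
force: [-1.2, -0.3, 1.0]
opening: 0.0005
```

Call:
{"method": "step_arm", "body": {
  "rows": [
    [[-1,0.8,0.1,0,0,0,0],[-1,0.8,0.1,0,0,0,0],[-1,0.8,0.1,0,0,0,0],[-1,0.8,0.11,0,0,0,0],[-1,0.8,0.11,0,0,0,0],[-1,0.8,0.11,0,0,0,0],[-1,0.4,0.05,0,0,0,0]]
  ]
}}

```text
clock: 8.98
tool_pos: [0.5545, -0.0002, 0.1765]
orientation: [-90.0, 0.0, -172.5]
force: [-2.0, -0.4, -0.7]
opening: 0.0008
```

Call:
{"method": "step_arm", "body": {
  "rows": [
    [[-1,0.4,0.05,0,0,0,0],[-1,0.4,0.05,0,0,0,0],[-1,0,0,0,0,0,0]]
  ]
}}

```text
clock: 9.35
tool_pos: [0.5623, 0.0008, 0.1768]
orientation: [-90.0, 0.1, -172.5]
force: [0.4, 0.3, -1.0]
opening: 0.0002
```

Call:
{"method": "step_arm", "body": {
  "rows": [
    [[-1,0.4,0.05,0,0,0,0],[-1,0.4,0.05,0,0,0,0],[-1,0,0,0,0,0,0]]
  ]
}}

```text
clock: 9.72
tool_pos: [0.5703, 0.0018, 0.1766]
orientation: [-90.0, 0.0, -172.5]
force: [-1.6, -0.0, -0.4]
opening: 0.0003
```

Call:
{"method": "step_arm", "body": {
  "rows": [
    [[-1,0.3,0.04,0,0,0,0],[-1,0,0,0,0,0,0]]
  ]
}}

```text
clock: 9.98
tool_pos: [0.573, 0.0022, 0.1766]
orientation: [-90.0, 0.0, -172.5]
force: [-1.0, -0.4, 0.0]
opening: 0.0004
```

Call:
{"method": "step_arm", "body": {
  "rows": [
    [[-1,0.3,0.04,0,0,0,0],[-1,0,0,0,0,0,0]]
  ]
}}

```text
clock: 10.22
tool_pos: [0.576, 0.0026, 0.1766]
orientation: [-90.0, 0.0, -172.5]
force: [-0.3, 0.2, -0.7]
opening: 0.0003
```

Call:
{"method": "step_arm", "body": {
  "rows": [
    [[-1,0.3,0.04,0,0,0,0],[-1,0,0,0,0,0,0]]
  ]
}}

```text
clock: 10.48
tool_pos: [0.5783, 0.0028, 0.1762]
orientation: [-90.0, -0.1, -172.5]
force: [-3.6, -0.9, -0.6]
opening: 0.0003
```

Call:
{"method": "step_arm", "body": {
  "rows": [
    [[-1,0.3,0.04,0,0,0,0],[-1,0,0,0,0,0,0]]
  ]
}}

```text
clock: 10.72
tool_pos: [0.58, 0.003, 0.1757]
orientation: [-90.0, -0.2, -172.5]
force: [-7.5, 0.5, -0.4]
opening: 0.0
```

```bash
python3 - <<'E'
from h import *
im=ctrl.snapshot("scene"); cv2.imwrite("pics/s1.png",cv2.resize(im[80:290,150:430],None,fx=2.8,fy=2.8,interpolation=cv2.INTER_CUBIC))
print(ctrl.get_obs()["tool_pos"],ctrl.get_obs()["force"])
E
```

```text
[0.58000758 0.00299304 0.17569737] [-6.57791237  0.06054747 -0.60792294]
```

View pics/s1.png

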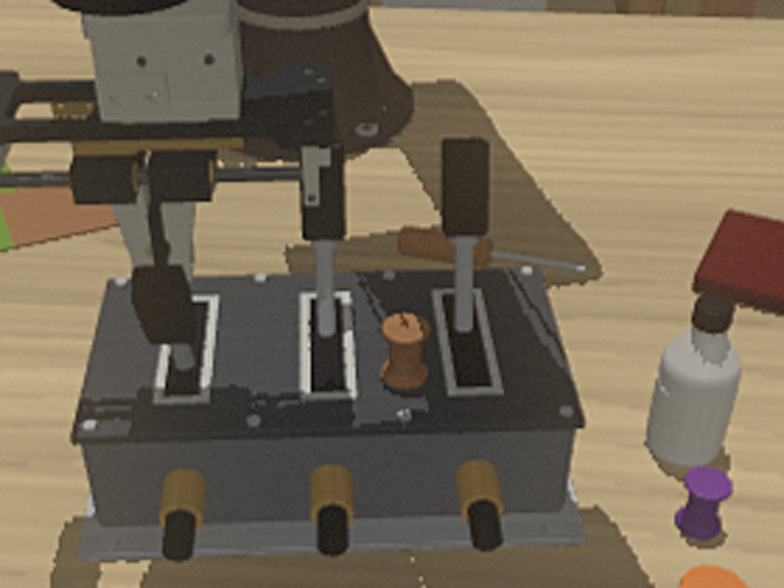

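The picture shows the right lever, at crop (165,305), leaning rearward against its stop. The spool, at crop (405,350), and the glue, at (695,390), are untouched. I'll give a slight final press, back off, then test the middle lever.

Call:
{"method": "step_arm", "body": {
  "rows": [
    [[-1,0.2,0.03,0,0,0,0],[-1,0,0,0,0,0,0]]
  ]
}}

```text
clock: 11.02
tool_pos: [0.5812, 0.0032, 0.1752]
orientation: [-90.0, -0.3, -172.5]
force: [-8.2, -0.9, -1.1]
opening: 0.0004
```

Call:
{"method": "step_arm", "body": {
  "rows": [
    [[-1,-3.95,-0.52,0,0,0,0],[-1,-3.95,-0.52,0,0,0,0],[-1,-3.95,-0.52,0,0,0,0],[-1,-3.95,-0.52,0,0,0,0],[-1,-0.59,4.46,0,0,0,0],[-1,-0.59,4.46,0,0,0,0],[-1,0,0,0,0,0,0]]
  ]
}}

```text
clock: 11.9
tool_pos: [0.4149, 0.0748, 0.1776]
orientation: [-90.1, 0.2, -172.3]
force: [0.2, -0.7, 0.3]
opening: 0.0004
```

Call:
{"method": "step_arm", "body": {
  "rows": [
    [[-1,0.8,0.1,0,0,0,0],[-1,0.8,0.1,0,0,0,0],[-1,0.6,0.08,0,0,0,0],[-1,0.4,0.05,0,0,0,0],[-1,0.3,0.04,0,0,0,0],[-1,0.3,0.04,0,0,0,0],[-1,0,0,0,0,0,0]]
  ]
}}

```text
clock: 12.78
tool_pos: [0.4459, 0.076, 0.1765]
orientation: [-90.0, -0.0, -172.5]
force: [-0.9, -0.7, -0.4]
opening: 0.0004
```

Call:
{"method": "step_arm", "body": {
  "rows": [
    [[-1,0.2,0.03,0,0,0,0],[-1,0,0,0,0,0,0]]
  ]
}}

```text
clock: 13.02
tool_pos: [0.4471, 0.0761, 0.1765]
orientation: [-90.0, -0.1, -172.5]
force: [-5.2, -1.0, 3.8]
opening: 0.0006
```

Call:
{"method": "step_arm", "body": {
  "rows": [
    [[-1,0.2,0.03,0,0,0,0],[-1,0,0,0,0,0,0]]
  ]
}}

```text
clock: 13.28
tool_pos: [0.4484, 0.0762, 0.1766]
orientation: [-90.0, -0.2, -172.5]
force: [-9.3, 0.3, 7.8]
opening: 0.0005
```

Middle is still blocked, so the left lever should be next.

Call:
{"method": "step_arm", "body": {
  "rows": [
    [[-1,-1.85,-0.25,0,0,0,0],[-1,-1.85,-0.25,0,0,0,0],[-1,-0.59,4.46,0,0,0,0],[-1,-0.59,4.46,0,0,0,0],[-1,0.8,0.1,0,0,0,0],[-1,0.8,0.1,0,0,0,0],[-1,0.8,0.1,0,0,0,0],[-1,0.4,0.05,0,0,0,0],[-1,0.3,0.04,0,0,0,0],[-1,0,0,0,0,0,0]]
  ]
}}

```text
clock: 14.52
tool_pos: [0.4323, 0.1645, 0.1764]
orientation: [-90.0, -0.0, -172.6]
force: [0.0, -0.0, -0.5]
opening: 0.0003
```

Call:
{"method": "step_arm", "body": {
  "rows": [
    [[-1,0.3,0.04,0,0,0,0],[-1,0,0,0,0,0,0]]
  ]
}}

```text
clock: 14.78
tool_pos: [0.435, 0.1651, 0.1765]
orientation: [-90.0, -0.0, -172.5]
force: [-0.5, -0.8, 1.1]
opening: 0.0
```

Call:
{"method": "step_arm", "body": {
  "rows": [
    [[-1,0.3,0.04,0,0,0,0],[-1,0,0,0,0,0,0]]
  ]
}}

```text
clock: 15.02
tool_pos: [0.4382, 0.1656, 0.1766]
orientation: [-90.0, -0.0, -172.5]
force: [-0.8, -0.4, 0.3]
opening: 0.0005
```

Left is free, so I'm throwing it.

Call:
{"method": "step_arm", "body": {
  "rows": [
    [[-1,0.8,0.1,0,0,0,0],[-1,0.8,0.1,0,0,0,0],[-1,0.8,0.1,0,0,0,0],[-1,0.8,0.11,0,0,0,0],[-1,0.8,0.11,0,0,0,0]]
  ]
}}

```text
clock: 15.65
tool_pos: [0.4788, 0.1709, 0.1764]
orientation: [-90.0, -0.0, -172.5]
force: [-1.7, 0.4, 0.7]
opening: -0.0
```

Call:
{"method": "step_arm", "body": {
  "rows": [
    [[-1,0.8,0.1,0,0,0,0],[-1,0.8,0.1,0,0,0,0],[-1,0.8,0.1,0,0,0,0],[-1,0.8,0.11,0,0,0,0],[-1,0.8,0.11,0,0,0,0],[-1,0.8,0.11,0,0,0,0],[-1,0.4,0.05,0,0,0,0],[-1,0.4,0.05,0,0,0,0],[-1,0.4,0.05,0,0,0,0],[-1,0.4,0.05,0,0,0,0]]
  ]
}}

```text
clock: 16.9
tool_pos: [0.5423, 0.1792, 0.1767]
orientation: [-90.0, 0.0, -172.5]
force: [-1.7, 0.4, 0.4]
opening: 0.0005
```

Call:
{"method": "step_arm", "body": {
  "rows": [
    [[-1,0.4,0.05,0,0,0,0],[-1,0.3,0.05,0,0,0,0],[-1,0,0,0,0,0,0]]
  ]
}}

```text
clock: 17.27
tool_pos: [0.5496, 0.1803, 0.1766]
orientation: [-90.0, 0.0, -172.5]
force: [0.1, 0.7, -0.9]
opening: 0.0007
```

Call:
{"method": "step_arm", "body": {
  "rows": [
    [[-1,0.3,0.04,0,0,0,0],[-1,0,0,0,0,0,0]]
  ]
}}

```text
clock: 17.52
tool_pos: [0.5524, 0.1806, 0.1766]
orientation: [-90.0, 0.0, -172.5]
force: [-0.5, 0.3, 0.1]
opening: 0.0006
```

Call:
{"method": "step_arm", "body": {
  "rows": [
    [[-1,0.3,0.04,0,0,0,0],[-1,0,0,0,0,0,0]]
  ]
}}

```text
clock: 17.77
tool_pos: [0.5548, 0.1808, 0.1763]
orientation: [-90.0, -0.1, -172.5]
force: [-4.0, -0.5, 0.3]
opening: 0.0007
```

Call:
{"method": "step_arm", "body": {
  "rows": [
    [[-1,0.3,0.04,0,0,0,0],[-1,0,0,0,0,0,0]]
  ]
}}

```text
clock: 18.02
tool_pos: [0.5568, 0.181, 0.1757]
orientation: [-90.0, -0.2, -172.5]
force: [-6.4, -0.2, -0.8]
opening: 0.0004
```

Call:
{"method": "step_arm", "body": {
  "rows": [
    [[-1,0.2,0.03,0,0,0,0],[-1,0,0,0,0,0,0]]
  ]
}}

```text
clock: 18.27
tool_pos: [0.5579, 0.1811, 0.1753]
orientation: [-90.0, -0.3, -172.5]
force: [-8.5, 0.9, -1.1]
opening: 0.0001
```

Left is at its end stop. I'm backing off and going to the middle lever.

Call:
{"method": "step_arm", "body": {
  "rows": [
    [[-1,-3.95,-0.52,0,0,0,0],[-1,-3.95,-0.52,0,0,0,0],[-1,-3.95,-0.52,0,0,0,0],[-1,-3.95,-0.52,0,0,0,0],[-1,0.59,-4.46,0,0,0,0],[-1,0.59,-4.46,0,0,0,0],[-1,0,0,0,0,0,0]]
  ]
}}

```text
clock: 19.15
tool_pos: [0.4146, 0.0701, 0.1773]
orientation: [-90.0, 0.1, -172.6]
force: [-0.1, 0.5, -0.1]
opening: 0.0005
```

Call:
{"method": "step_arm", "body": {
  "rows": [
    [[-1,0.8,0.1,0,0,0,0],[-1,0.8,0.1,0,0,0,0],[-1,0.8,0.1,0,0,0,0],[-1,0.4,0.05,0,0,0,0],[-1,0.3,0.04,0,0,0,0],[-1,0,0,0,0,0,0]]
  ]
}}

```text
clock: 19.9
tool_pos: [0.445, 0.0756, 0.1765]
orientation: [-90.0, -0.0, -172.5]
force: [0.1, -0.2, 0.2]
opening: 0.0002
```

Call:
{"method": "step_arm", "body": {
  "rows": [
    [[-1,0.3,0.04,0,0,0,0],[-1,0,0,0,0,0,0]]
  ]
}}

```text
clock: 20.15
tool_pos: [0.4478, 0.0758, 0.1766]
orientation: [-90.0, -0.0, -172.5]
force: [-1.3, -0.5, 1.7]
opening: 0.0008
```

Call:
{"method": "step_arm", "body": {
  "rows": [
    [[-1,0.3,0.04,0,0,0,0],[-1,0,0,0,0,0,0]]
  ]
}}

```text
clock: 20.4
tool_pos: [0.4511, 0.0763, 0.1766]
orientation: [-90.0, 0.0, -172.5]
force: [-1.1, -1.2, 1.4]
opening: 0.0003
```

Call:
{"method": "step_arm", "body": {
  "rows": [
    [[-1,0.8,0.1,0,0,0,0],[-1,0.8,0.1,0,0,0,0],[-1,0.8,0.1,0,0,0,0],[-1,0.8,0.11,0,0,0,0],[-1,0.8,0.11,0,0,0,0]]
  ]
}}

```text
clock: 21.02
tool_pos: [0.4916, 0.0816, 0.1765]
orientation: [-90.0, -0.0, -172.5]
force: [-2.0, -0.7, 1.4]
opening: 0.0001
```

Call:
{"method": "step_arm", "body": {
  "rows": [
    [[-1,0.8,0.1,0,0,0,0],[-1,0.8,0.1,0,0,0,0],[-1,0.8,0.1,0,0,0,0],[-1,0.8,0.11,0,0,0,0],[-1,0.8,0.11,0,0,0,0],[-1,0.8,0.11,0,0,0,0],[-1,0.4,0.05,0,0,0,0],[-1,0.4,0.05,0,0,0,0],[-1,0.4,0.05,0,0,0,0],[-1,0.4,0.05,0,0,0,0]]
  ]
}}

```text
clock: 22.28
tool_pos: [0.5552, 0.0899, 0.1767]
orientation: [-90.0, 0.0, -172.5]
force: [-1.5, -1.0, 0.1]
opening: 0.0003
```

Call:
{"method": "step_arm", "body": {
  "rows": [
    [[-1,0.4,0.05,0,0,0,0],[-1,0.3,0.05,0,0,0,0],[-1,0.3,0.04,0,0,0,0],[-1,0,0,0,0,0,0]]
  ]
}}

```text
clock: 22.78
tool_pos: [0.5652, 0.0913, 0.1765]
orientation: [-90.0, 0.0, -172.5]
force: [-1.2, -0.0, 0.9]
opening: 0.0007
```

Call:
{"method": "step_arm", "body": {
  "rows": [
    [[-1,0.3,0.04,0,0,0,0],[-1,0,0,0,0,0,0]]
  ]
}}

```text
clock: 23.02
tool_pos: [0.5672, 0.0915, 0.1761]
orientation: [-90.0, -0.1, -172.5]
force: [-4.8, -0.8, -0.2]
opening: 0.0002
```

Call:
{"method": "step_arm", "body": {
  "rows": [
    [[-1,0.2,0.03,0,0,0,0],[-1,0,0,0,0,0,0]]
  ]
}}

```text
clock: 23.28
tool_pos: [0.5684, 0.0916, 0.1757]
orientation: [-90.0, -0.2, -172.5]
force: [-6.7, 0.5, -0.3]
opening: 0.0004
```

One more small press, then I'll retreat up and out to check.

Call:
{"method": "step_arm", "body": {
  "rows": [
    [[-1,0.2,0.03,0,0,0,0],[-1,0,0,0,0,0,0]]
  ]
}}

```text
clock: 23.52
tool_pos: [0.5696, 0.0917, 0.1753]
orientation: [-90.0, -0.3, -172.5]
force: [-8.6, 0.4, -1.6]
opening: 0.0001
```

Call:
{"method": "step_arm", "body": {
  "rows": [
    [[-1,-3.95,-0.52,0,0,0,0],[-1,-3.95,-0.52,0,0,0,0],[-1,-3.95,-0.52,0,0,0,0],[-1,-3.0,-0.4,0,0,0,0],[-1,0,0,4,0,0,0],[-1,0,0,4,0,0,0],[-1,0,-5,0,0,0,0],[-1,0,-5,0,0,0,0],[-1,0,-5,0,0,0,0],[-1,0,-5,0,0,0,0],[-1,0,-5,0,0,0,0],[-1,0,0,0,0,0,0]]
  ]
}}

```text
clock: 25.02
tool_pos: [0.4239, -0.1803, 0.2569]
orientation: [-89.9, 0.1, -172.8]
force: [0.7, 0.9, -0.4]
opening: 0.0005
```

```bash
python3 - <<'E'
from h import *
im=ctrl.snapshot("scene"); a=cv2.resize(im[100:310,150:430],None,fx=1.4,fy=1.4,interpolation=cv2.INTER_CUBIC)
im=ctrl.snapshot("top"); cv2.imwrite("pics/top2.png",im); b=cv2.resize(im[140:310,140:380],None,fx=1.64,fy=1.64,interpolation=cv2.INTER_CUBIC)
h=min(len(a),len(b)); cv2.imwrite("pics/end.png",np.hstack([a[:h],b[:h]]))
p=[.5225,.087,.1312]; c,s=np.cos(p[2]),np.sin(p[2])
for y in (.09,0,-.09):
    for th in (.4,.5):
        Q=np.array([.155*np.sin(th),y,.06+.155*np.cos(th)]); P=[[p[0]+c*Q[0]-s*Q[1],p[1]+s*Q[0]+c*Q[1],Q[2]]]
        print(y,th,((proj("scene",P)[0]-[150,100])*1.4).round(),((proj("top",P)[0]-[140,140])*1.64+[392,0]).round())
E
```

```text
0.09 0.4 [244.  92.] [544. 107.]
0.09 0.5 [246. 104.] [543.  96.]
0 0.4 [162.  94.] [623.  97.]
0 0.5 [162. 106.] [621.  86.]
-0.09 0.4 [79. 96.] [700.  87.]
-0.09 0.5 [ 78. 108.] [698.  77.]
```

View pics/end.png

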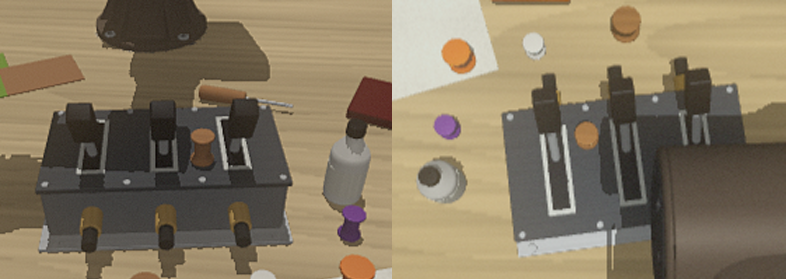

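All three levers lean to the rear. Their grip ends are at about (81,107), (163,104) and (244,103) in the left half of the picture, which fits the positions predicted for the full throw. The spool at (203,148) and the glue at (348,165) are standing. The arm is clear of everything.

```bash
python3 -c "
from plant import ctrl
print(ctrl.close_job())"
```

```text
the job is handed in; nothing more can be done
None
```

All three levers are thrown fully to the rear, and the job is handed in, at about 25 s of the 64 s allowed. I pushed them with the shut fingertips. The order that worked was right, left, middle.

- **Blocked tries:** left was blocked once and middle twice. I backed off each time at about 11–12 N.
- **Thrown levers:** each was pressed against its sprung end stop until the force read about 8–9 N. The highest force read at any point was about 12 N, against the 25 N limit. Force is only reported at the end of each move, so brief peaks in between were not seen.
- **Last checks:** the final scene picture puts the grip ends about where a full throw should put them, within a few pixels. The spool and glue are still standing, and the arm is clear. The arm partly hid the right lever in the top view, so I checked that one mainly in the scene view. No check failed.

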